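# Open the coded card-file case in the ship's office

### The job

Open the card-file case: working from left to right as seen from the robot, roll its three thumbwheels to the code 4-2-5 (each wheel's tab pointing at the row of that many dots beside it), without disturbing the wheels whose turn has not come or those already set. Then slide the latch fully to the right, and only then lift the lid by its front lip until it stands open near upright by itself. Leave the other things on the desk where they are.

Things in the scene. Friction and masses are not known exactly. Their poses are not given: they have to be found in the camera images.
- case: grey steel card-file case, 300 wide (y) x 215 deep (x) x 195 mm high, fixed to the desk. Origin: on the desk under the case, 150 mm behind its front toe; x points to its back (away from the robot), y to its left, z up. In front a sloping lock panel, behind it the taller box with a hinged lid. The mm positions in the other entries are in this frame.
- panel (a point): middle of the sloping lock panel, at x -102.5, y 0, z 65 mm. The panel rises at 40 degrees from x -150, z 25 to x -55, z 105 mm: its normal leans 40 degrees from vertical towards the robot. Three wheels (12 mm thick, radius 30 mm, half sunk in it) turn on one axle line along y at x -95, z 56 mm; their middles are at y +75, +20, -35 mm (wheels 1, 2, 3).
- scale (a point): on the axle line, centre of the black dotted scale of wheel 2. Each wheel has such a fixed drum, radius 29 mm, 8 to 24 mm left of the wheel's middle, with rows of 1 to 5 white dots; the 1-dot row is nearest the robot, the 5-dot row nearest the riser. A tab in line with a row shows that number.
- riser (a point): top middle of the upright steel wall (riser) behind the panel, at x -55, z 187 mm. It goes from the panel's upper end to the lid; the lid's lip overhangs it by 25 mm towards the robot, so a vertical gripper has little room over the upper wheel positions.
- wheel1_tab (a point): centre of wheel 1's tab, 4 mm short of the tab's outer end and 60 mm from the wheel's axle. The leftmost of the three wheels. Tab: flat upright paddle 12 mm wide (along the case's y), 7 mm thick, standing from the 30 mm radius wheel rim out to 64 mm radius; the fingers can pinch its two 12 mm-apart sides or push it.
- wheel2_tab (a point): centre of wheel 2's tab, 4 mm short of the tab's outer end and 60 mm from the wheel's axle. The middle of the three wheels. Tab: flat upright paddle 12 mm wide (along the case's y), 7 mm thick, standing from the 30 mm radius wheel rim out to 64 mm radius; the fingers can pinch its two 12 mm-apart sides or push it.
- wheel3_tab (a point): centre of wheel 3's tab, 4 mm short of the tab's outer end and 60 mm from the wheel's axle. The rightmost of the three wheels. Tab: flat upright paddle 12 mm wide (along the case's y), 7 mm thick, standing from the 30 mm radius wheel rim out to 64 mm radius; the fingers can pinch its two 12 mm-apart sides or push it.
- wheel1 (a joint): turn of wheel 1 in rad about the case's +y through its axle. 0 = tab square to the sloped panel = number 3; positive = tab rolled away from the robot, up the panel. Numbers: 1 = -0.8, 2 = -0.4, 3 = 0, 4 = +0.4, 5 = +0.8 (number = 3 + value/0.4); stops at -0.95 and +0.95. It stays where left (friction about 1 N at the tab, no clicks).
- wheel2 (a joint): turn of wheel 2 in rad about the case's +y through its axle. 0 = tab square to the sloped panel = number 3; positive = tab rolled away from the robot, up the panel. Numbers: 1 = -0.8, 2 = -0.4, 3 = 0, 4 = +0.4, 5 = +0.8 (number = 3 + value/0.4); stops at -0.95 and +0.95. It stays where left (friction about 1 N at the tab, no clicks).
- wheel3 (a joint): turn of wheel 3 in rad about the case's +y through its axle. 0 = tab square to the sloped panel = number 3; positive = tab rolled away from the robot, up the panel. Numbers: 1 = -0.8, 2 = -0.4, 3 = 0, 4 = +0.4, 5 = +0.8 (number = 3 + value/0.4); stops at -0.95 and +0.95. It stays where left (friction about 1 N at the tab, no clicks).
- latch_grip (a point): top end region of the latch's grip, 30 mm out from the sloped panel along its normal, on the grip's centre line (the grip ends 2 mm further). Grip: steel block 14 mm wide (y) x 26 mm (up the slope) standing 32 mm out of the panel, right of the wheels, at x -102, z 65 mm on the panel and y -95 mm when the latch is locked.
- latch (a joint): travel of the latch in m towards the case's right (-y): 0 = locked, 0.030 = stop, fully released. Friction about 2.5 N; stays where left.
- lid_edge (a point): middle of the lid's front edge on its underside, moving with the lid; with the lid shut at x -80, z 187 mm in the case frame. The lid is a plate 145 mm (hinge to front edge) x 300 x 8 mm; its first 25 mm overhang the riser as a lip that can be lifted from below. The hinge line lies along y at x +65, z 187 mm.
- lid (a joint): opening angle of the lid in rad: 0 = shut, 1.35 = its stop near upright. Stiff hinge: it stays at any angle; lifting at the lip takes 4 to 6 N.
- ink_pad: flat steel ink-pad tin 70 x 110 x 19 mm in front of the case; origin at the centre of its underside. Leave alone.
- calculator: white pocket calculator 130 x 85 x 24 mm in front of the case; origin under its centre. Leave alone.
- stamp: turned wooden hand stamp, 38 mm wide, 64 mm high, right of the case; origin under its centre. Leave alone.
- pencil_cup: grey cup, 72 mm wide, 90 mm high, with pencils up to about 155 mm, left of the case; origin under its centre. Leave alone.
- tape_dispenser: black tape dispenser 130 x 50 x 70 mm, right of the case; origin under its centre. Leave alone.
- stapler: steel stapler 140 x 32 x 50 mm, left of the case; origin under its centre. Leave alone.
- ledger: blue cloth-bound ledger 220 x 155 x 28 mm lying flat at the left; origin under its centre. Leave alone.

How it is judged:
On the way, in this order (a step that is already met when the one before it is completed fails the run):
1. the left wheel is at 4, the other two untouched (value of joint wheel1 between 0.27 and 0.53 rad and distance of each of wheel2_tab, wheel3_tab from where it was at the start of the episode below 0.008 m), for 0.2 s.
2. the middle wheel is at 2, the left still at 4 and the right one untouched (value of joint wheel1 between 0.27 and 0.53 rad and value of joint wheel2 between -0.53 and -0.27 rad and distance of wheel3_tab from where it was at the start of the episode below 0.008 m), for 0.2 s.
3. the right wheel is at 5, the others still at 4 and 2 (value of joint wheel1 between 0.27 and 0.53 rad and value of joint wheel2 between -0.53 and -0.27 rad and value of joint wheel3 between 0.67 and 0.93 rad), for 0.2 s.
4. the latch is fully to the right, with the code still set (all of step 3 and value of joint latch above 0.024 m), for 0.2 s.
5. the lid stands open (all of step 4 and value of joint lid above 1.1 rad), for 0.2 s.
At the end, for the whole second after the job is handed in: The wheels, left to right, stand at 4, 2 and 5, each within 0.13 rad (a third of a step); the latch is at least 24 mm of its 30 mm to the right; the lid is open more than 1.1 rad and at rest; the other things on the desk have not been moved by more than 30 mm (all of step 5 and velocity of joint lid between -0.05 and 0.05 rad/s); the robot touches nothing.
It fails at once if the latch is slid more than 12 mm while a wheel is off its number (value of joint latch above 0.012 m and not (value of joint wheel1 between 0.22 and 0.58 rad and value of joint wheel2 between -0.58 and -0.22 rad and value of joint wheel3 between 0.62 and 0.98 rad)).
It fails at once if the lid is lifted more than 0.15 rad before the latch is released (value of joint lid above 0.15 rad and value of joint latch below 0.02 m).
It fails at once if another thing on the desk is moved by more than 30 mm (distance of any of ink_pad, calculator, stamp, pencil_cup, tape_dispenser, stapler, ledger from where it was at the start of the episode above 0.03 m).
It also fails if it takes over 72 s, if anything falls off the work surface, if the arm or the gripper's body presses on something with over 40 N, if the wrist force passes 120 N, or if a joint passes its speed limit or range.

### The arm

A 7-joint arm with a two-finger parallel gripper is mounted at the origin on the work surface. World frame = base frame: x ahead of the robot, y to its left, z up, the work surface at z = 0. Lengths are in m, angles in rad, forces in N, time in s.
With the tool pointing down it reaches from about 0.4 to 0.85 m from the base axis. Payload 6.9 kg.
Tool frame: the origin (TCP) lies midway between the tips of the shut fingers; the grasp point (between the pads) lies behind it (ctrl.pinch_z is the z of the grasp point in the tool frame, in m); z points along the fingers, y is the line along which they close (so a half turn about z gives the same grasp; the last joint's range is limited). The gripper opens to 85 mm and grips with 20 to 120 N. Pads are 22 mm wide; open, the fingers measure 114 mm over their backs; the gripper's body (76 mm by 85 mm) begins 54 mm behind the grasp point. The pads swing forward as they close: fully open they stand 13 mm farther back than shut.
Start: joints at [1.359, 0.507, -0.238, 1.5, 0.126, 1.149, -0.155], TCP at [0.195, -0.594, 0.231] pointing down, gripper open.
Joint ranges: [-3.08, 3.08], [-0.24, 2.05], [-1.43, 1.35], [0, 2.5], [-1.52, 4.66], [0.17, 1.96], [-2.89, 2.89]. Speed limits (rad/s): [2.39, 2.39, 3.14, 3.14, 3.14, 3.14, 3.14].

### API

Orientations are given as a unit quaternion [w, x, y, z].
In Python, from station import ctrl, get_state, vision, ticket, models gives the robot as it stands. Calls block until the motion is done:
- ctrl.movep(position, orientation): joint-space move of the TCP to a pose.
- ctrl.movel(position, frame=None, max_speed=0.15): straight line of the TCP; frame=None keeps the orientation; max_speed is the mean speed in m/s.
- ctrl.set_joints(angles): joint-space move.
- ctrl.ungrasp() and ctrl.close_gripper(force=None): open the fingers fully, or close them until they stop; force is the grip in N (None keeps the last).
- ctrl.pause(seconds).
- ctrl.ik(position, orientation): joint angles nearest the present ones, or None.
- get_state(): the state.
- vision.grab_frame(name): name is "scene" or "side" or "wrist"; returns (picture, depth): 420x560x3 uint8, blue, green, red; 420x560 float32, m along the optical axis (not along the pixel's ray), 0 where there is no reading.
- vision.camera_info(name): a dict with "mtx" (3x3 intrinsics, pixels), "R" (3x3) and "t" (3): a world point X has camera coordinates R X + t; the wrist camera has in their place "hand_eye" (4x4, takes a point from camera to tool coordinates, whose origin is the TCP and whose axes are the flange's). Camera axes: x right, y down, z forward; pixel columns grow to the right and rows downward; lengths in m; the calibration is good to about 2 mm. The wrist camera is an equidistant fisheye: a pixel r from the principal point sees the ray r / f radians off the axis. A picture is of the moment at which its call begins: read the wrist's pose just before it. camera_info takes no time and is no camera call.
A pose or a line that the arm cannot do raises ctrl.Unreachable and nothing moves.
- ticket.close_job(): hands the job in; it is judged then, once.
Trained networks look in the newest picture that a camera, given by its name, has taken for a name from the list of things; names that differ only in an ending like _2 or _b are one class to them, and where a whole thing is asked for, a point or a joint stands for the part that bears it (a point fixed in the world has none). Each returns a list of dicts, best first, with "p" (0 to 1); they miss things now and then, are a little off and sometimes report something else, mostly with a low value. They report only what shows in the picture. A call takes as long as a camera call.
- models.recognise(camera, target): "point" ([column, row] in pixels, amid what is visible of it).
- models.masks_of(camera, target): "mask" (420x560 bool, what is visible of it) and "point" ([column, row] in pixels, amid what is visible of it).
The state is a dict: "time": time; "qpos": joint angles; "qd": joint speeds; "tau": joint torques, N m; "tcp_pos": TCP position; "eef_rot": TCP orientation; "contact_force": force on the tool from outside, world axes, zero at the start; "wrist_torque": the same for the moment, N m; "width": finger opening in m; "gripper_force": force on a finger pad.
Only numpy, scipy, OpenCV 4.12 (cv2) and the standard library are available. Lean on these libraries where they do the work, as an engineer would, in place of code of your own. Each camera call takes 0.05 s, during which the arm holds its last target. There are 200 camera calls.

## Working session

There is one attempt and no reset: what is moved stays moved. The work goes in short steps, each a Python script; the robot and the scene stay as the last script left them, time stands still between calls to the robot, and variables do not carry over. Pictures are saved under pics/ and viewed, at most 10 in all, crops included, and the job is handed in when it is done.

```bash
mkdir -p pics; ls; python3 - <<'E'
from station import ctrl,get_state,vision,models
import cv2,numpy as np
for n in ["scene","side"]:
    im,d=vision.grab_frame(n); cv2.imwrite(f"pics/{n}0.png",im); np.save(f"{n}_d.npy",d)
    c=vision.camera_info(n); R=np.array(c["R"]);t=np.array(c["t"]);K=np.array(c["mtx"])
    print(n,K.round(1).tolist(),"cam at",(-R.T@t).round(3),"fwd",R[2].round(2))
    for k in ["case","panel","scale","riser","wheel1_tab","wheel2_tab","wheel3_tab","latch_grip","lid_edge","stamp","pencil_cup","ink_pad","calculator","tape_dispenser","stapler"]:
        for r in models.recognise(n,k)[:3]:
            u,v=r["point"]; z=d[int(v),int(u)]
            X=R.T@(z*np.linalg.solve(K,[u,v,1])-t)
            print(k,round(r["p"],2),np.round([u,v],1),X.round(3))
s=get_state(); print(s["time"],s["eef_rot"],ctrl.pinch_z,vision.camera_info("wrist"))
E
```

```text
pics
scene [[532.2, 0.0, 277.4], [0.0, 532.2, 207.5], [0.0, 0.0, 1.0]] cam at [ 0.163 -0.036  1.471] fwd [ 0.29  0.11 -0.95]
case 0.61 [287.4 218.3] [0.542 0.074 0.189]
case 0.45 [236.8 268.9] [0.407 0.173 0.015]
case 0.24 [290.4 250.5] [0.496 0.047 0.062]
panel 0.69 [287.1 218.1] [0.542 0.075 0.189]
panel 0.62 [307.7 261.9] [ 0.474 -0.008  0.095]
scale 0.95 [286.5 218. ] [0.541 0.076 0.191]
scale 0.38 [267.8 236.8] [0.506 0.116 0.082]
riser 0.86 [285.9 216.8] [0.544 0.079 0.191]
wheel1_tab 0.58 [287.  297.2] [0.38  0.016 0.018]
wheel1_tab 0.51 [291.3 199.1] [0.592 0.081 0.193]
wheel1_tab 0.44 [285.2 218.3] [0.537 0.079 0.199]
wheel2_tab 0.4 [267.1 240.1] [0.496 0.114 0.087]
latch_grip 0.44 [308.6 261.8] [ 0.475 -0.01   0.095]
latch_grip 0.25 [144.9 238.3] [0.4   0.444 0.031]
lid_edge 0.9 [292.5 200.4] [0.59  0.078 0.192]
lid_edge 0.49 [235.5 267.8] [0.409 0.177 0.016]
stamp 0.56 [346.4 282.9] [ 0.473 -0.125  0.013]
pencil_cup 0.71 [220.7 182.7] [0.601 0.287 0.108]
ink_pad 0.72 [236.8 270.1] [0.403 0.171 0.024]
ink_pad 0.15 [288.4 252.9] [0.486 0.05  0.068]
calculator 0.56 [286.5 295
[... 1116 characters left out ...]
dispenser 0.66 [367.3 304.2] [ 0.625 -0.149  0.025]
tape_dispenser 0.58 [260.5 266.4] [0.487 0.055 0.076]
1.6 [-2.65958187e-05  9.87406178e-01  1.58205684e-01  7.34330722e-06] -0.0187 {'mtx': array([[325.1922621 ,   0.        , 278.21798392],
       [  0.        , 325.1922621 , 214.54831284],
       [  0.        ,   0.        ,   1.        ]]), 'hand_eye': array([[-1.03459420e-03, -9.45741731e-01, -3.24917693e-01,
         8.41555778e-02],
       [ 9.99999465e-01, -9.86179269e-04, -3.13687923e-04,
         5.21362319e-04],
       [-2.37593331e-05, -3.24917843e-01,  9.45742245e-01,
        -1.41177488e-01],
       [ 0.00000000e+00,  0.00000000e+00,  0.00000000e+00,
         1.00000000e+00]])}
```

```bash
cat > h.py <<'E'
import numpy as np,cv2
from station import ctrl,get_state,vision,models
def cloud(n,d):
    c=vision.camera_info(n); R=np.array(c["R"]);t=np.array(c["t"]);K=np.array(c["mtx"])
    v,u=np.mgrid[:420,:560]; p=np.stack([u,v,np.ones_like(u)],-1)@np.linalg.inv(K).T*d[...,None]
    return (p-t)@R
def proj(n,X):
    c=vision.camera_info(n); q=np.array(c["R"])@X+c["t"]; q=np.array(c["mtx"])@q; return q[:2]/q[2]
E
python3 - <<'E'
from h import *
for n in ["scene","side"]:
    P=cloud(n,np.load(f"{n}_d.npy"))
    m=(abs(P[...,2]-.195)<.012)&(P[...,0]>.4)&(P[...,0]<.8)
    k,l,s,c=cv2.connectedComponentsWithStats(cv2.erode(m.astype(np.uint8),np.ones((2,2))))
    i=1+s[1:,4].argmax(); pts=P[l==i]; print(n,s[i],np.median(pts[:,2]))
    r=cv2.minAreaRect(pts[:,:2].astype(np.float32)); print(r, cv2.boxPoints(r).round(3).tolist())
a=cv2.imread("pics/scene0.png")[190:320,200:390]; b=cv2.imread("pics/side0.png")[190:340,200:390]
cv2.imwrite("pics/c1.png",cv2.resize(a,None,fx=4.2,fy=4.2,interpolation=2)); cv2.imwrite("pics/c2.png",cv2.resize(b,None,fx=4,fy=4,interpolation=2))
E
```

```text
scene [ 229  152  129   97 6086] 0.1944214221805863
((0.5990252494812012, 0.07749234884977341), (0.2970552146434784, 0.15187661349773407), 83.19112396240234) [[0.5059999823570251, -0.061000000685453415], [0.6570000052452087, -0.07900000363588333], [0.6919999718666077, 0.2160000056028366], [0.5410000085830688, 0.23399999737739563]]
side [ 230  152  133  116 7105] 0.19430600723124672
((0.5983275771141052, 0.07414007186889648), (0.297619491815567, 0.15138983726501465), 83.2854995727539) [[0.5059999823570251, -0.06499999761581421], [0.656000018119812, -0.0820000022649765], [0.6909999847412109, 0.21299999952316284], [0.5410000085830688, 0.23100000619888306]]
```

View pics/c1.png

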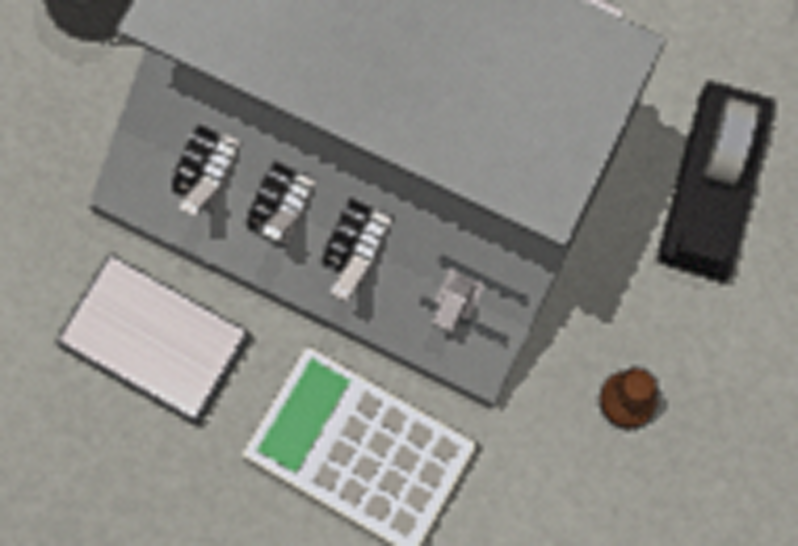

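View pics/c2.png

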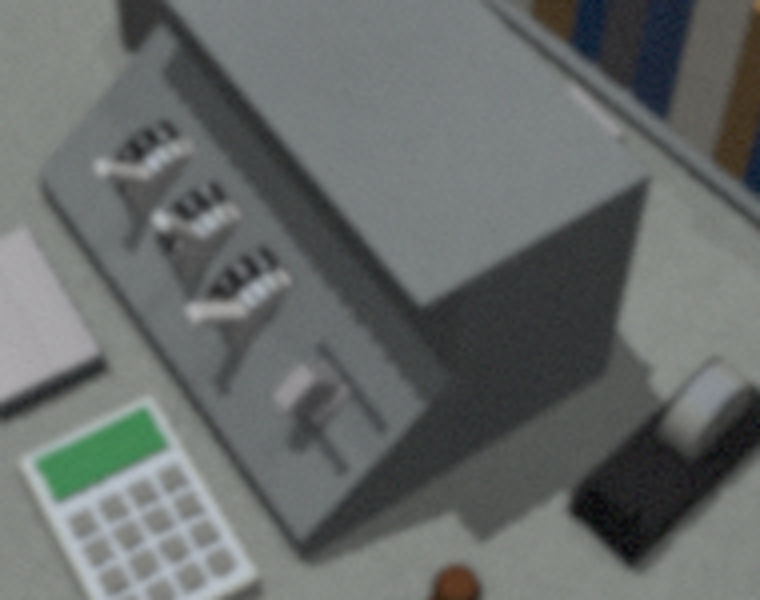

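```bash
cat >> h.py <<'E'
import json,os
CP=json.load(open("cp.json")) if os.path.exists("cp.json") else [.603,.0754,-.118]
def W(p,cp=None):
    x,y,a=cp or CP; c,s=np.cos(a),np.sin(a); p=np.asarray(p,float)
    return np.stack([x+c*p[...,0]-s*p[...,1],y+s*p[...,0]+c*p[...,1],p[...,2]],-1)
def C(P,cp=None):
    x,y,a=cp or CP; c,s=np.cos(a),np.sin(a); d=P-np.array([x,y,0])
    return np.stack([c*d[...,0]+s*d[...,1],-s*d[...,0]+c*d[...,1],d[...,2]],-1)
WY=[.075,.020,-.035]; TL=np.radians(40)
def tab(i,th,r=.064): return np.array([-.095+r*np.sin(th-TL),WY[i],.056+r*np.cos(th-TL)])
E
python3 - <<'E'
from h import *
from scipy.optimize import minimize
cl={n:cloud(n,np.load(f"{n}_d.npy")) for n in ["scene","side"]}
for n in cl:
    p=C(cl[n].reshape(-1,3)); m=(abs(p[:,1])<.13)&(p[:,0]>-.142)&(p[:,0]<-.075)&((p[:,1]>.11)|(p[:,1]<-.12)|((p[:,1]<-.05)&(p[:,1]>-.075)))&(p[:,2]<.1)
    q=p[m]; e=q[:,2]-(.025+(q[:,0]+.15)*80/95); print(n,m.sum(),"panel z err",np.median(e),"-> x shift",np.median(e)*95/80, np.median(e[q[:,1]>.1]),np.median(e[q[:,1]<-.1]))
    # lid extents
    l=p[(abs(p[:,2]-.195)<.006)&(abs(p[:,1])<.17)&(abs(p[:,0])<.12)]
    mid=l[abs(l[:,1])<.1]; print(" lid x",np.percentile(mid[:,0],[.5,99.5])," y",np.percentile(l[:,1],[.3,99.7]))
# tab-tip pixels
px={"scene":[(245.2,239.5),(264.3,244.8),(281.4,259.8)],"side":[(225.8,232),(240.5,245),(248.8,268)]}
for n in px:
  for i in range(3):
    ths=np.linspace(-.95,.95,96); e=[np.linalg.norm(proj(n,W(tab(i,t,.063)))-px[n][i]) for t in ths]; k=int(np.argmin(e)); print(n,i+1,ths[k].round(2),round(e[k],1))
# tab angle from point cloud
for n in cl:
  p=C(cl[n].reshape(-1,3))
  for i in range(3):
    q=p[(abs(p[:,1]-WY[i])<.006)]; dx=q[:,0]+.095; dz=q[:,2]-.056; r=np.hypot(dx,dz); a=np.arctan2(dx,dz)+TL
    m=(r>.042)&(r<.068)&(abs(a)<1.1); print(n,i+1,m.sum(),np.round(np.sort(a[m]),2)[:40])
E
```

```text
scene 572 panel z err -0.0006540358043674206 -> x shift -0.000776667517686312 -0.0011831864454776783 0.0004122156558918136
 lid x [-0.07958679  0.06731961]  y [-0.1458564   0.15151295]
side 719 panel z err -0.0016631022225220699 -> x shift -0.001974933889244958 -0.0024710641849601672 -0.0009435182117515928
 lid x [-0.07880898  0.06690379]  y [-0.14918442  0.14917485]
scene 1 -0.07 0.7
scene 2 0.11 1.5
scene 3 -0.19 0.7
side 1 -0.03 0.4
side 2 0.11 0.2
side 3 -0.15 0.1
scene 1 21 [-0.06 -0.06 -0.06 -0.05 -0.05 -0.03 -0.03 -0.01 -0.    0.    0.    0.01
  0.02  0.02  0.02  0.02  0.03  0.04  0.04  0.04  0.05]
scene 2 17 [0.07 0.07 0.1  0.1  0.1  0.13 0.14 0.15 0.16 0.17 0.17 0.17 0.17 0.18
 0.18 0.19 0.2 ]
scene 3 23 [-0.26 -0.25 -0.21 -0.2  -0.2  -0.19 -0.17 -0.17 -0.17 -0.16 -0.15 -0.15
 -0.15 -0.14 -0.14 -0.14 -0.14 -0.12 -0.11 -0.11 -0.1  -0.1  -0.09]
side 1 36 [-0.11 -0.1  -0.1  -0.1  -0.08 -0.08 -0.07 -0.05 -0.05 -0.05 -0.04 -0.04
 -0.03 -0.03 -0.02 -0.02 -0.02 -0.01 -0.01 -0.01 -0.01 -0.   -0.    0.
  0.01  0.01  0.01  0.01  0.01  0.02  0.02  0.02  0.02  0.03  0.06  0.07]
side 2 35 [0.04 0.05 0.06 0.07 0.07 0.07 0.09 0.1  0.1  0.1  0.1  0.12 0.12 0.12
 0.12 0.12 0.14 0.14 0.14 0.15 0.15 0.15 0.16 0.16 0.16 0.17 0.17 0.17
 0.17 0.18 0.18 0.19 0.19 0.19 0.2 ]
side 3 45 [-0.27 -0.26 -0.23 -0.23 -0.21 -0.21 -0.21 -0.21 -0.21 -0.19 -0.18 -0.18
 -0.17 -0.17 -0.16 -0.16 -0.15 -0.15 -0.15 -0.14 -0.14 -0.14 -0.14 -0.13
 -0.13 -0.13 -0.13 -0.13 -0.13 -0.13 -0.12 -0.12 -0.12 -0.12 -0.12 -0.12
 -0.12 -0.11 -0.11 -0.11]
```

```bash
cat >> h.py <<'E'
from scipy.spatial.transform import Rotation as Ro
def Q(phi,flip=0):
    c,s=np.cos(phi),np.sin(phi); R=np.array([[c,0,s],[0,-1,0],[s,0,-c]]).T
    if flip: R=R@np.diag([-1,-1,1])
    q=(Ro.from_euler('z',CP[2])*Ro.from_matrix(R)).as_quat(); return np.r_[q[3],q[:3]]
def push(i,th,phi,rc,side,gap=0.):
    "TCP (case frame) so that the finger side's lower corner touches tab i's face at radius rc; side=-1 robot side, +1 behind"
    a=th-TL; d=np.array([np.sin(a),0,np.cos(a)]); t=np.array([np.cos(a),0,-np.sin(a)])
    xt=np.array([np.cos(phi),0,np.sin(phi)])
    return np.array([-.095,WY[i],.056])+rc*d+side*(.0035+gap)*t+side*.011*xt
E
python3 - <<'E'
from h import *
D=np.radians
L=[]
for ph in (25,35,45): L+=[(f"w1s{ph}",push(0,-.03,D(ph),.05,-1,.01),ph),(f"w1e{ph}",push(0,.4,D(ph),.05,-1),ph)]
for ph in (25,35,45): L+=[(f"w2s{ph}",push(1,.12,D(ph),.05,1,.01),ph),(f"w2e{ph}",push(1,-.4,D(ph),.05,1),ph)]
for ph in (25,35,45): L+=[(f"w3e{ph}",push(2,.8,D(ph),.05,-1),ph),(f"latch{ph}",[-.115,-.103,.078],ph)]
for ph in (50,60,70,80): L+=[(f"lid0{ph}",[-.07,0,.16],ph)]
for al in (.6,1.0,1.3):
  for ph in (30,45,60,75): L+=[(f"lid{al}_{ph}",[.065-.13*np.cos(al),0,.187+.13*np.sin(al)],ph)]
for n,p,ph in L:
  o=[]
  for f in (0,1):
    q=ctrl.ik(W(p),Q(D(ph),f)); o.append(None if q is None else np.round(q,1).tolist())
  print(n,W(p).round(3),*o)
E
```

```text
w1s25 [0.465 0.167 0.08 ] [-0.7, 0.4, 0.2, 2.4, 1.7, 0.2, 2.4] [0.2, 0.7, -1.2, 2.4, 1.5, 1.0, -0.7]
w1e25 [0.49  0.164 0.098] [-1.2, 0.6, 0.9, 2.3, -1.4, 0.3, -0.7] [0.1, 0.6, -1.0, 2.3, 1.4, 0.8, -0.5]
w1s35 [0.465 0.167 0.078] None None
w1e35 [0.491 0.164 0.096] [-0.6, 0.5, -0.0, 2.5, 2.0, 0.5, 1.9] [0.1, 0.7, -1.2, 2.4, 1.7, 1.2, -0.9]
w1s45 [0.467 0.167 0.077] None None
w1e45 [0.492 0.164 0.095] None None
w2s25 [0.505 0.107 0.11 ] [-1.0, 0.5, 0.9, 2.3, -1.5, 0.3, -0.5] [-0.2, 0.4, -0.3, 2.3, 1.4, 0.3, -0.3]
w2e25 [0.478 0.11  0.087] [-0.4, 0.4, -0.0, 2.4, 1.8, 0.3, 2.4] [0.3, 0.7, -1.2, 2.4, 1.5, 0.9, -0.6]
w2s35 [0.504 0.107 0.112] [-0.5, 0.4, -0.0, 2.5, 2.2, 0.4, 2.0] [0.3, 0.7, -1.2, 2.5, 1.7, 1.0, -0.8]
w2e35 [0.477 0.11  0.088] None None
w2s45 [0.503 0.107 0.113] None None
w2e45 [0.476 0.111 0.09 ] None None
w3e25 [0.496 0.053 0.101] [-0.2, 0.4, -0.0, 2.4, 1.7, 0.2, 2.6] [0.5, 0.6, -1.2, 2.4, 1.5, 0.8, -0.4]
latch25 [ 0.477 -0.013  0.078] [0.1, 0.4, -0.2, 2.5, 2.3, 0.3, 2.2] [0.2, 0.4, -0.4, 2.5, 2.1, 0.3, -0.8]
w3e35 [0.497 0.053 0.1  ] None None
latch35 [ 0.477 -0.013  0.
[... 509 characters left out ...]
08  0.26 ] None None
lid1.0_30 [0.598 0.076 0.296] [0.3, 0.2, -0.7, 1.9, 0.7, 0.6, -2.5] [0.6, 0.3, -1.2, 1.9, 0.9, 0.8, 0.4]
lid1.0_45 [0.598 0.076 0.296] None [0.2, 0.2, -0.6, 2.2, 1.4, 0.5, -0.2]
lid1.0_60 [0.598 0.076 0.296] [-0.4, 0.2, -0.0, 2.4, 2.3, 0.7, 2.0] [0.5, 0.4, -1.2, 2.4, 2.0, 1.0, -0.8]
lid1.0_75 [0.598 0.076 0.296] None None
lid1.3_30 [0.633 0.072 0.312] [0.3, 0.3, -0.7, 1.8, 0.7, 0.7, -2.5] [0.6, 0.4, -1.2, 1.8, 0.9, 0.9, 0.4]
lid1.3_45 [0.633 0.072 0.312] [-0.8, 0.2, 0.6, 2.1, 0.9, 0.2, -2.8] [0.2, 0.2, -0.6, 2.1, 1.3, 0.5, -0.0]
lid1.3_60 [0.633 0.072 0.312] [-0.5, 0.2, 0.2, 2.3, 2.3, 0.5, 2.0] [0.5, 0.4, -1.2, 2.3, 2.0, 1.0, -0.7]
lid1.3_75 [0.633 0.072 0.312] None None
```

```bash
cat >> h.py <<'E'
def Qd(az,lean,roll):
    "tool z: leans 'lean' from straight down towards case azimuth az; roll about tool z"
    R=Ro.from_euler('z',CP[2])*Ro.from_euler('z',az)*Ro.from_euler('y',-lean)*Ro.from_matrix(np.diag([1,-1,-1.]))*Ro.from_euler('z',roll)
    q=R.as_quat(); return np.r_[q[3],q[:3]]
def arc(al,y,r=.135,off=.016):
    "TCP for lifting: off below the lid's underside, r from hinge"
    return np.array([.065-r*np.cos(al)+off*np.sin(al)*-1,y,.187+r*np.sin(al)-off*np.cos(al)])
E
python3 - <<'E'
from h import *
D=np.radians; N=0
lo=np.array([-3.08,-.24,-1.43,0,-1.52,.17,-2.89]);hi=np.array([3.08,2.05,1.35,2.5,4.66,1.96,2.89])
for y,azs in ((-.10,(90,70,50)),(.10,(-90,-70,-50))):
 for az in azs:
  for lean in (55,70,85):
   for roll in (0,90,180,270):
    q=[ctrl.ik(W(arc(a,y)),Qd(D(az),D(lean),D(roll))) for a in (0,.4,.8,1.2)]
    ok=[x is not None for x in q]
    if sum(ok)>2: print(y,az,lean,roll,ok,[round(float(min((x-lo).min(),(hi-x).min())),2) for x in q if x is not None], np.round(q[0] if ok[0] else 0,1), np.round(q[3] if ok[3] else 0,1))
E
```

```text
-0.1 90 55 0 [True, True, True, True] [0.44, 0.39, 0.36, 0.37] [ 1.1  0.9 -1.   1.9 -0.3  0.9  0.4] [ 1.   0.8 -1.1  1.6 -0.3  1.2  0.1]
-0.1 90 55 90 [True, True, True, True] [0.63, 0.68, 0.66, 0.58] [ 0.8  0.7 -0.4  1.9 -0.7  1.1 -0.8] [ 0.7  0.6 -0.3  1.6 -0.8  1.4 -1. ]
-0.1 90 55 180 [True, True, True, True] [0.59, 0.57, 0.48, 0.41] [ 0.5  0.7  0.1  1.9 -0.9  1.3 -2.1] [ 0.4  0.6  0.2  1.6 -0.9  1.6 -2.4]
-0.1 90 55 270 [True, True, True, True] [0.32, 0.31, 0.29, 0.26] [ 1.1  0.9 -1.1  1.9 -0.2  0.9  1.8] [ 1.1  0.8 -1.2  1.6 -0.2  1.1  1.6]
-0.1 90 70 0 [True, True, True, True] [0.5, 0.47, 0.46, 0.46] [ 1.1  1.  -0.9  1.8 -0.5  1.   0.6] [ 1.   0.9 -1.   1.6 -0.6  1.2  0.4]
-0.1 90 70 90 [True, True, True, True] [0.65, 0.63, 0.55, 0.48] [ 0.8  0.9 -0.4  1.8 -0.9  1.2 -0.6] [ 0.7  0.7 -0.3  1.6 -0.9  1.5 -0.9]
-0.1 90 70 180 [True, True, True, True] [0.44, 0.36, 0.27, 0.21] [ 0.5  0.8  0.1  1.9 -1.   1.5 -1.9] [ 0.4  0.7  0.2  1.6 -1.1  1.7 -2.2]
-0.1 90 70 270 [True, True, True, True] [0.35, 0.33, 0.31, 0.28] [ 1.2  1.1 -1.1  1.8 -0.4  0.9  2. ] [ 1.1  1.  -1.1  1.6 -0.4  1.1  
[... 8124 characters left out ...]
  1.9 -0.9]
0.1 -50 70 270 [True, True, True, True] [0.22, 0.31, 0.38, 0.43] [-1.1  0.8  0.2  1.9  1.   1.3 -2.7] [-0.8  0.7 -0.   1.7  1.1  1.5 -2.4]
0.1 -50 85 0 [True, True, True, True] [0.03, 0.01, 0.0, 0.01] [-0.7  1.  -0.4  1.9  1.3  1.9  1.7] [-0.6  0.8 -0.4  1.7  1.4  2.   2.1]
0.1 -50 85 90 [True, True, True, True] [0.03, 0.01, 0.0, 0.01] [-0.7  1.  -0.4  1.9  1.3  1.9  0.2] [-0.6  0.8 -0.4  1.7  1.4  2.   0.5]
0.1 -50 85 180 [True, True, True, True] [0.08, 0.01, 0.0, 0.01] [-0.8  1.  -0.4  1.9  1.3  1.9 -1.4] [-0.6  0.8 -0.4  1.7  1.4  2.  -1. ]
0.1 -50 85 270 [True, True, True, True] [0.15, 0.22, 0.26, 0.36] [-1.2  1.   0.4  1.9  1.   1.3 -2.7] [-1.   0.8  0.2  1.7  1.2  1.6 -2.5]
```

```bash
cat >> h.py <<'E'
D=np.radians
def st(tag=""):
    s=get_state(); print(tag,"t",round(s["time"],1),"tcp_case",(C(np.array(s["tcp_pos"]))*1e3).round(1),"F",np.round(s["contact_force"],1),"q",np.round(s["qpos"],2)); return s
def angles():
    o={}
    for n in ("scene","side"):
        im,d=vision.grab_frame(n); p=C(cloud(n,d).reshape(-1,3)); cv2.imwrite(f"pics/{n}_now.png",im)
        r=[]
        for i in range(3):
            q=p[abs(p[:,1]-WY[i])<.006]; dx=q[:,0]+.095; dz=q[:,2]-.056; rr=np.hypot(dx,dz); a=np.arctan2(dx,dz)+TL
            m=(rr>.042)&(rr<.068)&(abs(a)<1.1); r.append((round(float(np.median(a[m])),2) if m.any() else None,int(m.sum())))
        o[n]=r
    print(o); return o
E
python3 - <<'E'
from h import *
ctrl.close_gripper(40)
ph=D(20); q=Q(ph,1); up=np.array([-np.sin(ph),0,np.cos(ph)])
ctrl.movep([.40,-.10,.40],q); st("via")
p0=push(0,-.03,ph,.052,-1,.012)
ctrl.movep(W(p0+.12*up),q); st("pre")
print(get_state()["width"]); angles()
E
```

```text
via t 4.4 tcp_case [-180.8 -198.7  399.9] F [-1.   0.3  0.2] q [ 0.85 -0.16 -0.5   1.92 -0.18  1.03  1.85]
pre t 6.0 tcp_case [-192.    74.3  193.8] F [-0.9 -0.5  0.7] q [-0.59  0.16 -0.04  2.24  0.49  0.53  0.42]
0.0001461828401246231
{'scene': [(-0.01, 21), (0.15, 19), (-0.15, 23)], 'side': [(-0.03, 37), (0.14, 39), (-0.14, 46)]}
```

```bash
python3 - <<'E'
from h import *
ph=D(20); q=Q(ph,1); up=np.array([-np.sin(ph),0,np.cos(ph)])
ctrl.movel(W(push(0,-.03,ph,.052,-1,.012)),q); st("down")
for th in (-.03,.1,.2,.3,.39): ctrl.movel(W(push(0,th,ph,.052,-1)),q,max_speed=.06)
st("pushed")
ctrl.movel(W(push(0,.39,ph,.052,-1,.015)),q); ctrl.movel(W(push(0,.39,ph,.052,-1,.015)+.1*up),q)
angles(); st()
E
```

```text
down t 7.1 tcp_case [-151.4   75.1   80.9] F [-0.2  0.  -0.1] q [-0.68  0.43  0.18  2.33  0.89  0.17  0.06]
pushed t 8.4 tcp_case [-124.3   75.   100.8] F [-0.3 -0.1  0.5] q [-0.52  0.4   0.01  2.25  0.79  0.28  0.2 ]
{'scene': [(0.37, 15), (0.15, 18), (-0.15, 23)], 'side': [(0.38, 26), (0.13, 35), (-0.14, 44)]}
 t 9.6 tcp_case [-173.    74.6  189.2] F [-0.6  0.1 -0. ] q [-0.45  0.2  -0.17  2.21  0.54  0.53  0.4 ]
```

```bash
python3 - <<'E'
from h import *
up=lambda ph: np.array([-np.sin(ph),0,np.cos(ph)])
ph=D(25); q=Q(ph,1); p=push(1,.13,ph,.052,1,.008)
ctrl.movep(W(p+.09*up(ph)),q); st("pre")
ctrl.movel(W(p),q); st("down")
try:
    for th,a in ((.1,25),(0,23),(-.1,22),(-.2,20),(-.3,18),(-.39,16)): ctrl.movel(W(push(1,th,D(a),.052,1)),Q(D(a),1),max_speed=.06)
    st("pushed"); a=D(16)
    ctrl.movel(W(push(1,-.39,a,.052,1,.012)),Q(a,1)); ctrl.movel(W(push(1,-.39,a,.052,1,.012)+.11*up(a)),Q(a,1))
except ctrl.Unreachable as e: print("unreach",th,e)
angles(); st()
E
```

```text
pre t 10.0 tcp_case [-141.6   18.7  191.3] F [-0.2  0.   0.1] q [-0.39  0.17 -0.08  2.29  0.69  0.4   0.38]
down t 11.1 tcp_case [-103.4   20.4  110.5] F [-0.3 -1.3 -0. ] q [-0.48  0.38  0.1   2.33  1.29  0.18 -0.19]
pushed t 12.8 tcp_case [-128.5   19.8   86.3] F [ 0.1  0.4 -0.9] q [-0.18  0.41 -0.27  2.28  0.87  0.33  0.23]
{'scene': [(None, 0), (None, 0), (-0.16, 24)], 'side': [(0.38, 24), (-0.33, 42), (-0.14, 43)]}
 t 14.0 tcp_case [-153.9   19.7  201.6] F [-0.6 -0.6  0.5] q [ 0.06  0.2  -0.55  2.16  0.45  0.63  0.63]
```

```bash
python3 - <<'E'
from h import *
up=lambda ph: np.array([-np.sin(ph),0,np.cos(ph)])
ph=D(16); p=push(2,-.15,ph,.052,-1,.018)
ctrl.movep(W(p+.1*up(ph)),Q(ph,1)); st("pre")
ctrl.movel(W(p),Q(ph,1)); st("down")
try:
    for th,a in ((-.1,16),(0,17),(.1,18),(.2,19),(.3,20),(.4,21),(.5,22),(.6,23),(.7,24),(.79,25)): ctrl.movel(W(push(2,th,D(a),.052,-1)),Q(D(a),1),max_speed=.06)
    st("pushed"); a=D(25)
    ctrl.movel(W(push(2,.79,a,.052,-1,.015)),Q(a,1)); ctrl.movel(W(push(2,.79,a,.052,-1,.02)+.1*up(a)),Q(a,1))
except ctrl.Unreachable as e: print("unreach",th,e)
angles(); st()
E
```

```text
pre t 14.4 tcp_case [-187.3  -36.1  166.3] F [0.4 0.9 0.3] q [ 0.14  0.17 -0.52  2.33  0.49  0.46  0.67]
down t 15.4 tcp_case [-158.4  -34.3   71.4] F [-0.2  0.9  0.1] q [-0.17  0.4  -0.14  2.41  1.11  0.19  0.08]
pushed t 18.1 tcp_case [-104.   -35.1  103.3] F [-0.1 -0.1  0.5] q [-0.17  0.37 -0.13  2.39  1.65  0.21 -0.44]
{'scene': [(0.37, 13), (-0.33, 18), (0.69, 16)], 'side': [(0.38, 24), (-0.32, 41), (0.72, 39)]}
 t 19.7 tcp_case [-165.9  -35.   195.5] F [ 0.2  0.5 -0.6] q [-0.03  0.1  -0.36  2.37  0.7   0.37  0.45]
```

```bash
python3 - <<'E'
from h import *
up=lambda ph: np.array([-np.sin(ph),0,np.cos(ph)])
a=D(25)
try:
    ctrl.movel(W(push(2,.74,a,.052,-1,.008)),Q(a,1))
    for th in (.79,.84): ctrl.movel(W(push(2,th,a,.052,-1)),Q(a,1),max_speed=.06)
    st("pushed")
    ctrl.movel(W(push(2,.79,a,.052,-1,.015)),Q(a,1)); ctrl.movel(W(push(2,.79,a,.052,-1,.02)+.08*up(a)),Q(a,1))
    angles()
    a=D(15); p=np.array([-.112,-.066,.077])
    ctrl.movep(W(p+.1*up(a)),Q(a,1)); ctrl.movel(W(p),Q(a,1)); st("at latch")
except ctrl.Unreachable as e: print("unreach",e)
E
```

```text
pushed t 21.6 tcp_case [-101.2  -35.   103.4] F [-0.2  0.8  1.2] q [-0.18  0.37 -0.12  2.38  1.65  0.21 -0.44]
{'scene': [(0.37, 13), (-0.31, 11), (0.73, 16)], 'side': [(0.37, 23), (None, 0), (0.74, 43)]}
at latch t 24.4 tcp_case [-112.3  -65.5   77.3] F [-0.3 -0.6  0.5] q [-0.05  0.42 -0.14  2.3   0.64  0.22  0.68]
```

```bash
python3 - <<'E'
from h import *
a=D(15); up=np.array([-np.sin(a),0,np.cos(a)])
for y in (-.072,-.080,-.09,-.098,-.102):
    ctrl.movel(W([-.112,y,.077]),Q(a,1),max_speed=.05); st(f"{y}")
ctrl.movel(W([-.112,-.095,.077]),Q(a,1)); ctrl.movel(W(np.array([-.112,-.095,.077])+.13*up),Q(a,1))
angles()
for n in ("scene","side"):
    p=C(cloud(n,vision.grab_frame(n)[1]).reshape(-1,3)); xi=(p[:,0]+.102)*-.643+(p[:,2]-.065)*.766
    m=(xi>.024)&(xi<.036)&(p[:,1]<-.06)&(p[:,1]>-.15)&(p[:,0]<-.09)&(p[:,0]>-.15); print(n,m.sum(),np.percentile(p[m,1],[2,50,98]).round(4) if m.any() else None)
a=cv2.imread("pics/side_now.png")[190:340,200:390]; cv2.imwrite("pics/c3.png",cv2.resize(a,None,fx=4,fy=4,interpolation=2))
E
```

```text
-0.072 t 24.7 tcp_case [-111.8  -72.6   77.7] F [-1.4  0.1 -0.3] q [-0.03  0.42 -0.15  2.3   0.64  0.22  0.69]
-0.08 t 25.0 tcp_case [-111.9  -80.5   77.2] F [0.7 0.6 0.9] q [-0.    0.42 -0.15  2.3   0.64  0.21  0.7 ]
-0.09 t 25.3 tcp_case [-112.1  -90.6   76.9] F [-0.   0.2 -0.4] q [ 0.03  0.42 -0.17  2.31  0.65  0.21  0.72]
-0.098 t 25.6 tcp_case [-112.1  -98.5   76.9] F [-0.5 -0.1  0.6] q [ 0.06  0.42 -0.18  2.31  0.65  0.21  0.73]
-0.102 t 25.9 tcp_case [-112.  -100.9   77. ] F [-0.1  4.2 -0. ] q [ 0.07  0.42 -0.18  2.31  0.66  0.21  0.74]
{'scene': [(0.37, 13), (None, 0), (0.75, 9)], 'side': [(None, 0), (-0.32, 49), (0.77, 30)]}
scene 0 None
side 89 [-0.1316 -0.1259 -0.1171]
```

View pics/c3.png

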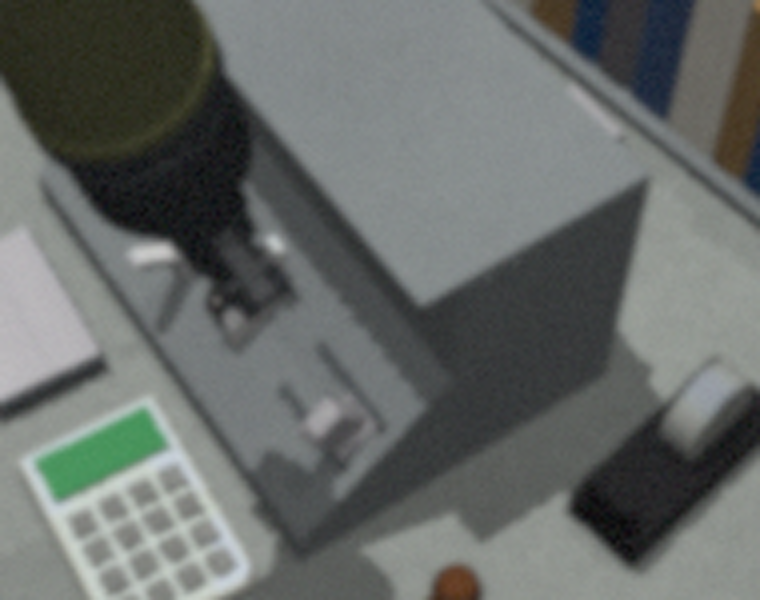

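```bash
cat >> h.py <<'E'
QL=Qd(D(90),D(80),0)
def lidp(al,y=-.11,r=.139,k=0.):
    o=.018*np.cos(al)+.0145*np.sin(al)+k
    return np.array([.065-r*np.cos(al)-o*np.sin(al),y,.187+r*np.sin(al)-o*np.cos(al)])
E
python3 - <<'E'
from h import *
s=st(); c=C(np.array(s["tcp_pos"]))
try:
    ctrl.movel(W([-.19,-.16,.32]))
    ctrl.movep(W([-.19,-.19,.28]),QL); st("turned")
    ctrl.movel(W([-.15,-.11,.155]),QL); st("front")
except ctrl.Unreachable as e: print("unreach",e)
angles()
a=vision.grab_frame("side")[0]; cv2.imwrite("pics/s4.png",a)
E
```

```text
t 27.4 tcp_case [-145.9  -94.9  201.8] F [-0.3  0.2 -0.1] q [ 0.36  0.16 -0.52  2.2   0.28  0.57  1.09]
turned t 29.4 tcp_case [-190.4 -188.9  280.1] F [0.8 0.3 0.2] q [ 0.89  0.72 -0.05  1.92 -0.82  1.71  1.18]
front t 30.6 tcp_case [-149.9 -110.5  155.4] F [-0.7 -1.  -0.4] q [ 0.76  0.93 -0.09  2.   -0.95  1.46  1.35]
{'scene': [(0.4, 14), (-0.34, 24), (0.75, 15)], 'side': [(0.38, 25), (-0.32, 43), (0.75, 40)]}
```

View pics/s4.png

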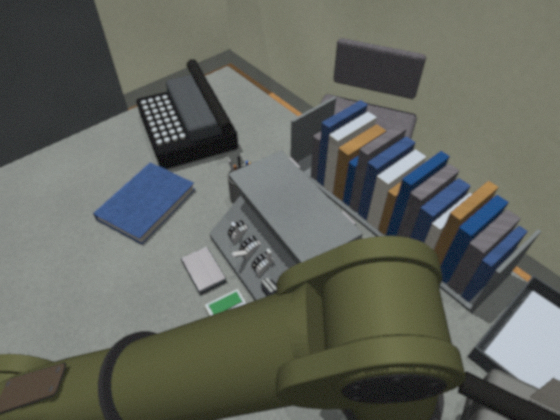

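```bash
python3 - <<'E'
from h import *
try:
    ctrl.movel(W([-.074,-.11,.155]),QL,max_speed=.08); st("under")
    for al in (0,.05,.1,.2): ctrl.movel(W(lidp(al)),QL,max_speed=.05); st(f"al{al}")
except ctrl.Unreachable as e: print("unreach",e)
im,d=vision.grab_frame("scene"); cv2.imwrite("pics/s5.png",im)
p=C(cloud("scene",d).reshape(-1,3)); m=(abs(p[:,1]-.08)<.05)&(p[:,0]>-.1)&(p[:,0]<.06)&(p[:,2]>.17)&(p[:,2]<.4)
if m.sum()>20: print("lid angle",-np.arctan(np.polyfit(p[m,0],p[m,2],1)[0]))
E
```

```text
under t 31.9 tcp_case [ -74.4 -110.1  155. ] F [-0.4  0.4 -0.1] q [ 0.7   0.96 -0.11  1.83 -0.99  1.51  1.22]
al0 t 32.3 tcp_case [ -73.9 -110.2  169.5] F [ 0.2 -0.4 -0.2] q [ 0.7   0.94 -0.11  1.83 -1.    1.52  1.2 ]
al0.05 t 32.6 tcp_case [ -74.6 -110.3  175.5] F [ 0.4 -1.9  0.1] q [ 0.7   0.93 -0.11  1.83 -1.    1.52  1.19]
al0.1 t 32.8 tcp_case [ -74.9 -110.2  181.9] F [ 1.4 -2.9 -1.1] q [ 0.7   0.91 -0.11  1.83 -1.    1.53  1.18]
al0.2 t 33.2 tcp_case [ -75.2 -110.1  195.4] F [ 1.3 -4.1  1.1] q [ 0.7   0.89 -0.11  1.83 -1.    1.54  1.16]
lid angle 0.17964580004282968
```

View pics/s5.png

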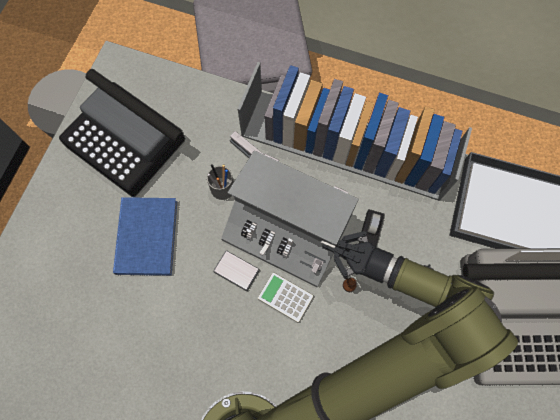

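```bash
python3 - <<'E'
from h import *
try:
    for al in (.35,.5,.65,.8,.95,1.1,1.22,1.3): ctrl.movel(W(lidp(al,r=.139-.012*min(1,al))),QL,max_speed=.07); st(f"al{al}")
except ctrl.Unreachable as e: print("unreach",e)
im,d=vision.grab_frame("scene"); cv2.imwrite("pics/s6.png",im)
p=C(cloud("scene",d).reshape(-1,3)); m=(abs(p[:,1]-.08)<.05)&(p[:,0]>-.1)&(p[:,0]<.09)&(p[:,2]>.2)&(p[:,2]<.4)
print(m.sum()); q=p[m]; print(np.percentile(q[:,0],[2,50,98]),np.percentile(q[:,2],[2,50,98]))
E
```

```text
al0.35 t 33.7 tcp_case [ -69.7 -110.1  214.1] F [-2.1 -6.2  2.4] q [ 0.7   0.87 -0.12  1.81 -1.    1.56  1.13]
al0.5 t 34.1 tcp_case [ -62.4 -110.2  232.1] F [ 0.4 -6.4  1.4] q [ 0.69  0.84 -0.12  1.79 -1.01  1.58  1.09]
al0.65 t 34.6 tcp_case [ -52.5 -110.3  249.2] F [ 2.3 -5.8 -0.7] q [ 0.69  0.82 -0.12  1.77 -1.02  1.6   1.05]
al0.8 t 35.0 tcp_case [ -40.3 -110.2  265.3] F [ 2.2 -4.8 -1.8] q [ 0.68  0.81 -0.12  1.73 -1.03  1.62  1.  ]
al0.95 t 35.4 tcp_case [ -26.1 -110.1  279.3] F [ 2.  -4.8 -2.6] q [ 0.67  0.8  -0.13  1.69 -1.04  1.64  0.96]
al1.1 t 35.9 tcp_case [ -10.1 -110.   292. ] F [ 2.3 -5.3 -3.5] q [ 0.66  0.8  -0.13  1.64 -1.06  1.65  0.91]
al1.22 t 36.3 tcp_case [   4.  -110.   300.7] F [ 2.5 -5.1 -3.3] q [ 0.65  0.8  -0.13  1.6  -1.07  1.67  0.87]
al1.3 t 36.6 tcp_case [  14.  -110.1  305.4] F [ 2.2 -5.8 -3.8] q [ 0.64  0.81 -0.13  1.57 -1.07  1.67  0.85]
318
[0.02577071 0.03195917 0.06096717] [0.20356757 0.31367418 0.33038299]
```

View pics/s6.png

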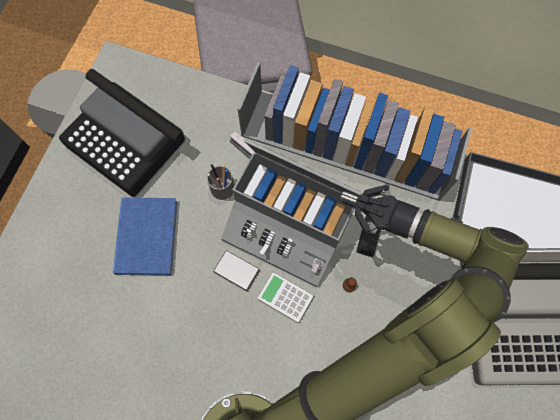

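```bash
python3 - <<'E'
from h import *
from station import ticket
ctrl.movel(W([-.05,-.11,.31]),QL); ctrl.movel(W([-.10,-.20,.36]),QL); ctrl.pause(.5); st("clear")
angles()
im,d=vision.grab_frame("scene"); cv2.imwrite("pics/s7.png",im[150:330,190:400].repeat(3,0).repeat(3,1))
p=C(cloud("scene",d).reshape(-1,3)); m=(abs(p[:,1]-.08)<.05)&(p[:,0]>-.1)&(p[:,0]<.05)&(p[:,2]>.3)&(p[:,2]<.4); q=p[m]
print("edge",q.mean(0).round(3),"angle~",np.arctan2(q[:,2].max()-.187,.065-np.median(q[:,0])))
E
```

```text
clear t 38.6 tcp_case [-100.  -199.9  359.9] F [-0.4  0.8  1.2] q [ 0.83  0.69 -0.09  1.66 -0.94  1.84  0.91]
{'scene': [(0.39, 15), (-0.33, 25), (0.72, 17)], 'side': [(None, 0), (None, 0), (None, 0)]}
edge [0.029 0.08  0.324] angle~ 1.3307383461334907
```

View pics/s7.png

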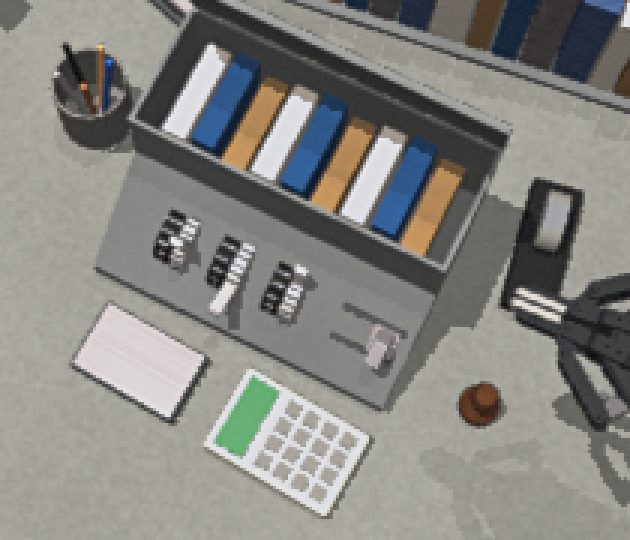

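The lid stands open, with its edge along the top of the crop from (190,5) to (510,130). The tabs are at 4-2-5, the latch is at its right end at (380,345), and the arm is clear of everything.

```bash
python3 -c "
from station import ticket
print(ticket.close_job())"
```

```text
the job is handed in; nothing more can be done
None
```

The job is handed in, though no verdict came back: the wheels are set to 4-2-5, the latch is fully right, the lid stands open at about 1.3 rad, and nothing else on the desk appears to have moved.

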